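# Put the coffee mill back together on the mantel

## Task

Put the hand coffee mill back together on the marble coaster, building it up from the bottom: set the ribbed amber jar upright in the middle of the coaster, seat the mill body fully down in the jar's mouth, drop the lid flat over the shaft onto the hopper, and last turn the crank to match the flats and slide it fully home on the shaft. Finish each part and let go of it before fetching the next, do not drop the jar or the mill body or bang the glass, and leave the mug, the hare, the canister, the bottle opener and the brush where they are.

Things in the scene. Friction and masses are not known exactly. Their poses are not given: they have to be found in the camera images.
- jar_mid (a point): Ribbed amber glass jar of the mill, open at the top, standing upright: 58 mm outside diameter (60 over the ribs), 70 mm tall, wall 4 mm (mouth 50 mm across). The point is on its axis, half-way up (35 mm above its underside); z up along the axis.
- mill_mid (a point): Steel mill body, upright, 119 mm tall. Heights: tapered spigot 0-14 (dia. 38-45, enters jar); flange dia. 58, 14-22; barrel dia. 52, 22-80, grip it high; its top an open hopper dia. 44, 26 deep; round shaft dia. 16 up to shoulder at 98.5; drive end 98.5-119, 14 (x) by 9 (y) over flats, top 4.5 rounded. Point: on axis, 60 mm up, z up. Flats face +-y; bar across hopper lies along x. Half turn: same.
- lid_mid (a point): Black hopper lid, round, 22 mm tall, right way up. Heights: ring dia. 36-39, 0-5 mm (drops into the hopper mouth); disc dia. 52, 5-10 (rests on the hopper rim); raised collar dia. 32, 10-22, to hold it by; a 21 mm hole right through for the shaft. The point is on the axis, 11 mm above its underside; z up.
- crank_hub (a point): Crank lying flat, right way up. Hub 26 (x) by 24 (y) by 18 mm tall, slot through it 15.4 (x) by 10.4 (y) for the mill's drive end; grip it across its y faces. Flat arm 14 wide, 6 thick, flush with the underside, runs to +x; upright wooden knob dia. 22 at 79 mm from the hub axis, top at 36. Point: hub axis, 9 mm above the underside; z up. Home, its underside is on the shaft shoulder.
- coaster_top (a point): Round white marble coaster, fixed, 100 mm across and 8 mm thick. The point is the middle of its top face; z up.
- mug: Green enamel mug standing upright, 78 mm across and 78 mm tall, handle reaching 70 mm from the axis along its +y. Origin: centre of the underside. Not part of the job.
- hare: White ceramic hare figure, sitting, about 60 x 50 mm and 78 mm tall. Origin: centre of the underside. Not part of the job.
- canister: Coffee canister, aluminium with a dark wooden lid, 74 mm across, 74 mm tall. Origin: centre of the underside. Not part of the job.
- opener: Flat steel bottle opener lying along its x, 127 mm long, 38 mm wide at its head, 5 mm thick. Origin: on the underside near its middle. Not part of the job.
- brush: Small grinder brush lying along its x, 118 mm long, 18 mm wide, 12 mm thick. Origin: on the underside near its middle. Not part of the job.
Not all that is in view belongs to the job. What is shaped like the part that bears jar_mid but pink is not meant.

How it is judged:
By the outcome, as a careful person would: the job done as asked, in the order asked, and still so for the second after the job is handed in, with the robot touching nothing.
It also fails if it takes over 138 s, if anything falls off the work surface, if the arm or the gripper's body presses on something with over 40 N, if the wrist force passes 120 N, or if a joint passes its speed limit or range.

## Robot

A 7-joint arm with a two-finger parallel gripper is mounted at the origin on the work surface. World frame = base frame: x ahead of the robot, y to its left, z up, the work surface at z = 0. Lengths are in m, angles in rad, forces in N, time in s.
With the tool pointing down it reaches from about 0.425 to 0.925 m from the base axis. Payload 6.8 kg.
Tool frame: the origin (TCP) lies at the very end of the fingers, on their centre line; the grasp point (between the pads) lies 19 mm behind it; z points along the fingers, y is the direction in which the jaws open and shut (so a half turn about z gives the same grasp; the last joint's range is limited). The gripper opens to 85 mm and grips with 20 to 120 N. Pads are 22 mm wide; open, the fingers measure 114 mm over their backs; the gripper's body (76 mm by 85 mm) begins 54 mm behind the grasp point. The pads swing forward as they close: fully open they stand 13 mm farther back than shut.
Start: joints at [1.218, 0.477, 0.022, 1.555, -0.011, 1.109, -0.083], TCP at [0.164, -0.655, 0.231] pointing down, gripper open.
Joint ranges: [-2.96, 2.96], [-0.34, 2.1], [-1.41, 1.46], [0.24, 2.44], [-1.37, 4.51], [0.17, 1.92], [-2.96, 2.96]. Speed limits (rad/s): [2.39, 2.39, 3.14, 3.14, 3.14, 3.14, 3.14].

## Interface

Orientations are given as a unit quaternion [w, x, y, z].
In Python, from station import bot gives the robot as it stands.
- The arm moves only by the tool move_arm, never from a script. Its argument "commands" is text: rows parted by semicolons, each of 7 numbers parted by spaces: the opening, from 0 (shut) to 1 (fully open), then the shift along the tool's x, y, z in cm, then the turn, a rotation vector about the tool's x, y, z in degrees. In form: gripper tx ty tz rx ry rz; .... A call has 1 to 12 rows; each row shifts and turns the commanded pose from where the row before left it, along the tool's axes as they then stand; what a row does not reach is not made up. A row lasts 1/12 s, in which the tool goes at most 41.7 mm and 7.16 degrees, less where a joint would pass 70% of its speed; a pose out of reach is approached as far as the arm can. A call with a gripper value outside its range is refused whole. The fingers move at their own pace and stop on an object; "force" is the grip in N (left out, the last holds). Time passes only in rows, so rows that do not move let the fingers close. It gives the time, the measured TCP pose, the force and the opening at its end, in the units of the state.
- bot.get_obs(): the state, without advancing time (a new reading comes with each control period).
- bot.read_camera(name): name is "scene" or "top" or "wrist"; returns a dict with "img" (420x560x3 uint8, red, green, blue), "K" (3x3 intrinsics, pixels), "rvec" (rotation vector, rad) and "tvec" (3), from world to camera coordinates, as OpenCV has them; the wrist camera has in their place "hand_eye" (4x4, takes a point from camera to tool coordinates, whose origin is the TCP and whose axes are the flange's). Camera axes: x right, y down, z forward; pixel columns grow to the right and rows downward; lengths in m; the calibration is good to about 2 mm. A picture is of the moment at which its call begins: read the wrist's pose just before it. There is no depth.
- bot.hand_in(): hands the job in, once; it reports no verdict.
The state is a dict: "t": time; "q": joint angles; "joint_vel": joint speeds; "joint_torque": joint torques, N m; "eef_pos": TCP position; "tool_rot": TCP orientation; "contact_force": force on the tool from outside, world axes, zero at the start; "torque": the same for the moment, N m; "gripper_width": opening from 0.0 (shut) to 1.0 (fully open).
Only numpy, scipy, OpenCV 4.12 (cv2) and the standard library are available. Lean on these libraries where they do the work, as an engineer would, in place of code of your own. Each camera call takes 0.05 s, during which the arm holds its last target. There are 200 camera calls.

## Working session

There is one attempt and no reset: what is moved stays moved. The work goes in short steps, Python scripts to look and compute and a tool call to move; the robot and the scene stay as the last step left them, time stands still between calls to the robot, and variables do not carry over. Pictures are saved under pics/ and viewed, about 12 in all and at most 16, crops included, and the job is handed in when it is done.

Besides the shell and the picture viewer there is one more tool, called after ">>>" by a JSON object that holds its "method" and its "body". move_arm: Moves the arm, as the interface text tells. Its arguments: {"type":"object","properties":{"commands":{"type":"string"},"force":{"type":"number"}},"required":["commands"]}

```bash
mkdir -p pics; cat > h.py <<'E'
from station import bot
import numpy as np, cv2
from scipy.spatial.transform import Rotation as R
def cam(n):
    o=bot.get_obs(); c=bot.read_camera(n)
    K=np.array(c["K"],float)
    if n=="wrist":
        q=o["tool_rot"]; T=np.eye(4); T[:3,:3]=R.from_quat([q[1],q[2],q[3],q[0]]).as_matrix(); T[:3,3]=o["eef_pos"]
        M=T@np.array(c["hand_eye"])
    else:
        A=np.eye(4);A[:3,:3]=cv2.Rodrigues(np.array(c["rvec"],float))[0];A[:3,3]=np.array(c["tvec"]).ravel(); M=np.linalg.inv(A)
    return c["img"],K,M
def save(img,name,crop=None,s=1):
    if crop: u0,v0,u1,v1=crop; img=img[v0:v1,u0:u1]
    cv2.imwrite("pics/"+name,cv2.resize(img[:,:,::-1],None,fx=s,fy=s,interpolation=cv2.INTER_CUBIC))
def ray(K,M,u,v,z):
    d=M[:3,:3]@np.linalg.inv(K)@np.array([u,v,1.]); o=M[:3,3]
    return o+d*(z-o[2])/d[2]
def proj(K,M,p):
    q=np.linalg.inv(M)@np.append(p,1); x=K@q[:3]; return x[:2]/x[2]
def st():
    o=bot.get_obs(); q=o["tool_rot"]; r=R.from_quat([q[1],q[2],q[3],q[0]])
    print("t",o["t"],"p",np.round(o["eef_pos"],4),"F",np.round(o["contact_force"],1),"w",round(o["gripper_width"],3)); print(np.round(r.as_matrix(),3)); return np.array(o["eef_pos"]),r
E
python3 - <<'E'
from h import *
st()
for n in("top","scene"):
    i,K,M=cam(n); save(i,n+"1.png"); np.savez(n+"1.npz",i=i,K=K,M=M); print(n,K[0,0],np.round(M,3).tolist())
E
```

```text
t 0.0 p [ 0.1634 -0.6543  0.2303] F [-0.9 -0.8  0.6] w 1.005
[[ 0.97   0.242 -0.001]
 [ 0.242 -0.97   0.002]
 [-0.    -0.002 -1.   ]]
top 411.4341352269402 [[-0.018, -0.996, 0.083, 0.466], [-0.999, 0.021, 0.031, -0.06], [-0.032, -0.082, -0.996, 0.975], [0.0, 0.0, 0.0, 1.0]]
scene 491.5198378550076 [[0.415, 0.757, -0.504, 1.166], [0.91, -0.355, 0.215, -0.318], [-0.016, -0.548, -0.836, 1.095], [0.0, 0.0, 0.0, 1.0]]
```

View pics/top1.png

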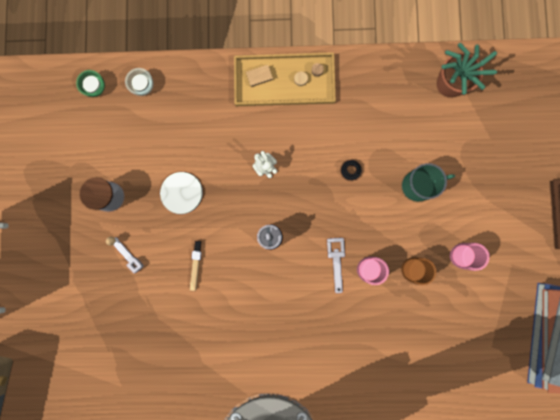

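View pics/scene1.png

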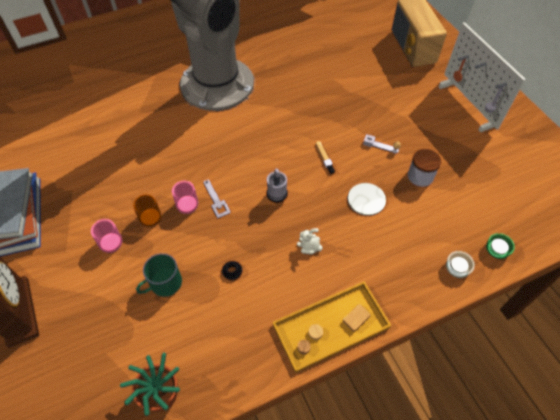

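The top view shows the amber jar at (418,270) between two pink ones at (373,270) and (470,256). The mill is at (269,237), the lid at (351,170), the crank at about (125,254) and the coaster at (181,193). The scene view agrees with this. Next I'll localise them roughly by casting rays.

```bash
python3 - <<'E'
from h import *
d=np.load("top1.npz"); i,K,M=d["i"],d["K"],d["M"]
hsv=cv2.cvtColor(i,cv2.COLOR_RGB2HSV)
for n,u,v,z in [("jar",418,270,.05),("mill",269,237,.09),("lid",351,170,.01),("crankmid",125,254,.01),("coaster",181,193,.008),("pink1",373,270,.05),("pink2",470,256,.05),("can",99,194,.07),("knob",110,240,.03),("hub",136,266,.015),("hare",265,164,.04),("mug",424,183,.05)]:
    print(n,np.round(ray(K,M,u,v,z),3), hsv[v,u])
a=cv2.resize(i[215:310,340:500],None,fx=4,fy=4,interpolation=3)
b=cv2.resize(i[215:310,80:220],None,fx=4,fy=4,interpolation=3)
a=a[:,:400] if 0 else a
save(np.vstack([cv2.resize(a,(480,285)),cv2.resize(b,(480,326))])[:600],"crop1.png")
E
```

```text
jar [ 0.401 -0.337  0.05 ] [ 13 167 162]
mill [ 0.48  -0.012  0.09 ] [135   7 145]
lid [ 0.635 -0.204  0.01 ] [ 13 134  97]
crankmid [0.447 0.333 0.01 ] [114   5 245]
coaster [0.589 0.201 0.008] [ 40  10 222]
pink1 [ 0.403 -0.239  0.05 ] [169  86 242]
pink2 [ 0.43  -0.452  0.05 ] [170  89 241]
can [0.583 0.37  0.07 ] [ 11 136 105]
knob [0.48  0.361 0.03 ] [ 17  99 172]
hub [0.419 0.305 0.015] [  4  24 150]
hare [ 0.648 -0.003  0.04 ] [ 40   9 243]
mug [ 0.594 -0.36   0.05 ] [ 76 106  70]
```

View pics/crop1.png

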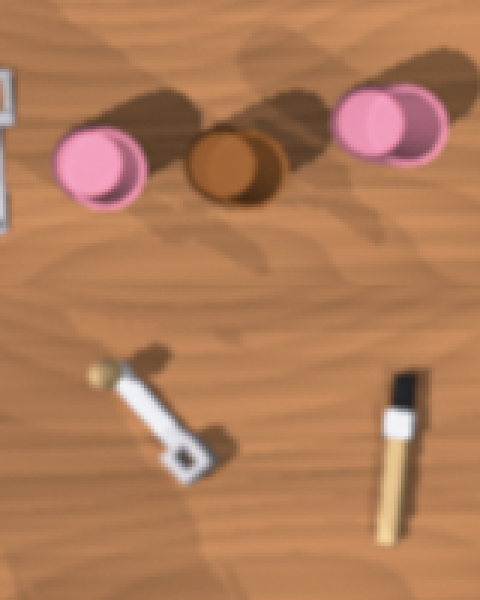

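The crop shows the jar upright and open, with its floor visible. The crank's slotted hub is at the lower right and its knob at the upper left. I'll move above the jar.

>>> {"method": "move_arm", "body": {"commands": "1 3.07 -2.5 0 0 0 0;1 3.07 -2.5 0 0 0 0;1 3.07 -2.5 0 0 0 0;1 3.07 -2.5 0 0 0 0;1 3.07 -2.5 0 0 0 0;1 3.07 -2.5 0 0 0 0;1 3.07 -2.5 0 0 0 0;1 3.07 -2.5 0 0 0 0;1 3.07 -2.5 0 0 0 0;1 3.07 -2.5 0 0 0 0", "force": 30}}

```text
t: 0.93
eef_pos: [0.4014, -0.3361, 0.2311]
tool_rot: [-0.0, 0.993, 0.122, -0.0]
contact_force: [0.5, -0.6, -0.1]
gripper_width: 1.0
```

>>> {"method": "move_arm", "body": {"commands": "1 0 0 0 0 0 -6.9;1 0 0 0 0 0 -6.9;1 0 0 0 0 0 -6.9;1 0 0 0 0 0 -6.9;1 0 0 0 0 0 -6.9;1 0 0 0 0 0 -6.9;1 0 0 0 0 0 -6.9;1 0 0 0 0 0 -6.9;1 0 0 0 0 0 -6.9;1 0 0 0 0 0 -6.9;1 0 0 0 0 0 -7;1 0 0 0 0 0 0"}}

```text
t: 1.93
eef_pos: [0.4005, -0.3378, 0.2309]
tool_rot: [-0.0, 0.705, 0.709, -0.0]
contact_force: [0.0, -0.3, -0.7]
gripper_width: 0.995
```

```bash
python3 - <<'E'
from h import *
st(); i,K,M=cam("wrist"); save(i,"w1.png"); np.savez("w1.npz",i=i,K=K,M=M)
print(K[0,0],np.round(bot.read_camera("wrist")["hand_eye"],3)); print(bot.get_obs()["q"])
print(proj(K,M,[.401,-.337,.07]))
E
```

```text
t 1.9333 p [ 0.4005 -0.3378  0.2309] F [ 0.  -0.3 -0.7] w 0.995
[[-0.005  1.    -0.001]
 [ 1.     0.005  0.001]
 [ 0.001 -0.001 -1.   ]]
332.2652797917435 [[-0.001 -0.952 -0.305  0.077]
 [ 1.    -0.001 -0.001 -0.   ]
 [ 0.    -0.305  0.952 -0.144]
 [ 0.     0.     0.     1.   ]]
[ 0.87694039  0.25257225 -0.34676976  1.89488387  0.10021061  1.01142005
  0.48333651]
[275.99810513 189.74340941]
```

View pics/w1.png

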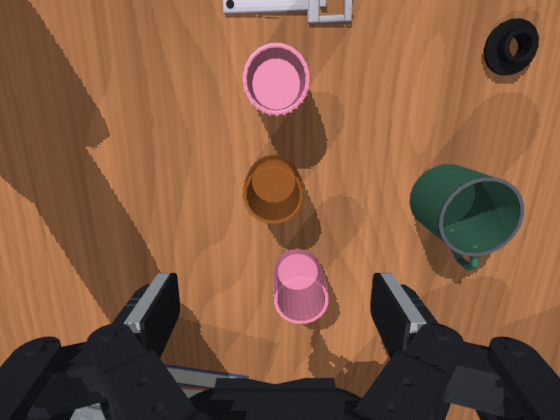

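The wrist view shows the amber jar's rim as an ellipse centred near (273,192), with the base further up. I'll fit the rim.

```bash
python3 - <<'E'
from h import *
d=np.load("w1.npz"); i,K,M=d["i"],d["K"],d["M"]
h=cv2.cvtColor(i,cv2.COLOR_RGB2HSV).astype(int)
m=((h[:,:,0]<17)&(h[:,:,1]>205)).astype(np.uint8)
w=np.zeros_like(m); w[145:235,225:330]=1; m&=w
n,l,s,c=cv2.connectedComponentsWithStats(m); k=1+np.argmax(s[1:,4]); print(s[k],c[k])
m=(l==k).astype(np.uint8)
g=i.copy(); g[m>0]=[0,255,0]
a=i[140:240,220:330]; save(np.hstack([a,g[140:240,220:330]]),"w1c.png",None,3)
# predicted outlines extents
for cx,cy in [(.401,-.337)]:
    t=np.linspace(0,2*np.pi,60)
    P=np.array([proj(K,M,[cx+.03*np.cos(x),cy+.03*np.sin(x),z]) for z in(.0,.07) for x in t]); print(P.min(0),P.max(0))
E
```

```text
Traceback (most recent call last):
ValueError: attempt to get argmax of an empty sequence
```

```bash
python3 - <<'E'
from h import *
d=np.load("w1.npz"); i,K,M=d["i"],d["K"],d["M"]
h=cv2.cvtColor(i,cv2.COLOR_RGB2HSV).astype(int)
print("in",[h[v,273].tolist() for v in(165,180,200,210,218)],"wood",h[190,235],h[190,310])
t=np.linspace(0,2*np.pi,60)
P=np.array([proj(K,M,[.401+.03*np.cos(x),-.337+.03*np.sin(x),z]) for z in(.0,.07) for x in t]); print(P.min(0),P.max(0))
b=cv2.GaussianBlur(h[:,:,1].astype(np.float32),(3,3),0)
print("row193",b[193,236:310].astype(int)); print("col273",b[148:230,273].astype(int))
save(i,"w1c.png",(220,140,330,240),4)
E
```

```text
in [[13, 186, 148], [13, 187, 149], [13, 187, 150], [13, 184, 108], [13, 182, 108]] wood [ 13 141 186] [ 12 140 179]
[244.19145079 148.35576773] [307.80674313 219.77340306]
row193 [140 140 140 140 140 140 149 168 183 186 185 184 182 182 184 185 186 187
 186 186 185 184 185 185 184 183 184 185 185 185 185 184 185 185 185 185
 184 183 184 184 185 185 185 186 186 186 186 187 187 186 185 185 185 185
 184 186 187 186 184 182 183 186 187 187 187 186 177 156 141 139 139 139
 140 141]
col273 [140 140 141 141 141 142 152 171 183 187 187 186 187 187 186 186 187 186
 185 186 186 186 185 185 185 185 184 183 184 185 185 185 185 185 184 185
 184 184 184 185 185 184 184 184 184 183 184 185 185 185 186 187 186 184
 183 184 185 185 185 184 185 183 182 182 184 185 184 183 185 186 183 181
 178 178 180 173 156 142 138 138 138 138]
```

View pics/w1c.png

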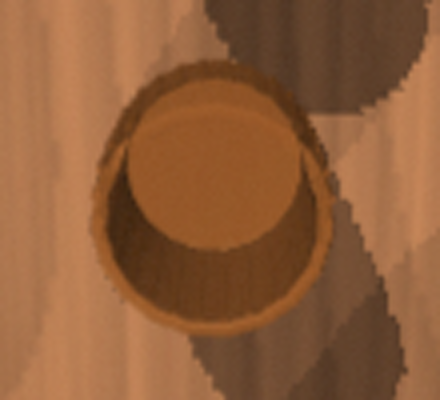

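The jar is at about (0.398, -0.342). I'll descend and grip it.

>>> {"method": "move_arm", "body": {"commands": "1 -0.42 -0.25 1.6 0 0 0;1 0 0 3.5 0 0 0;1 0 0 3.5 0 0 0;1 0 0 3.5 0 0 0;1 0 0 3.5 0 0 0;1 0 0 2.5 0 0 0;1 0 0 1.5 0 0 0;1 0 0 1 0 0 0;0.85 0 0 0 0 0 0;0.8 0 0 0 0 0 0;0.75 0 0 0 0 0 0;0.72 0 0 0 0 0 0", "force": 30}}

```text
t: 3.03
eef_pos: [0.3992, -0.3428, 0.0266]
tool_rot: [0.001, 0.707, 0.707, 0.0]
contact_force: [-0.3, 0.6, -1.3]
gripper_width: 0.721
```

>>> {"method": "move_arm", "body": {"commands": "0.7 0 0 0 0 0 0;0.68 0 0 0 0 0 0;0.65 0 0 0 0 0 0;0.6 0 0 0 0 0 0;0.6 0 0 0 0 0 0;0.6 0 0 0 0 0 0"}}

```text
t: 3.53
eef_pos: [0.3987, -0.3426, 0.0263]
tool_rot: [0.001, 0.707, 0.707, -0.0]
contact_force: [-1.5, 0.7, 5.8]
gripper_width: 0.665
```

>>> {"method": "move_arm", "body": {"commands": "0.6 0 0 -0.5 0 0 0;0.6 0 0 -1.5 0 0 0;0.6 0 0 -3 0 0 0;0.6 0 0 -3.5 0 0 0;0.6 0 0 -3.5 0 0 0;0.6 0 0 -3.5 0 0 0;0.6 0 0 -2 0 0 0;0.6 2 0.9 0 0 0 0;0.6 3.5 1.6 0 0 0 0;0.6 3.5 1.6 0 0 0 0;0.6 3.5 1.6 0 0 0 0;0.6 3.5 1.6 0 0 0 0"}}

```text
t: 4.53
eef_pos: [0.4711, -0.1805, 0.2005]
tool_rot: [-0.0, 0.707, 0.707, -0.0]
contact_force: [1.4, 0.6, -2.7]
gripper_width: 0.669
```

>>> {"method": "move_arm", "body": {"commands": "0.6 3.5 1.6 0 0 0 0;0.6 3.5 1.6 0 0 0 0;0.6 3.5 1.6 0 0 0 0;0.6 3.5 1.6 0 0 0 0;0.6 3.5 1.6 0 0 0 0;0.6 3.5 1.6 0 0 0 0;0.6 3.5 1.6 0 0 0 0;0.6 2 0.6 0 0 0 0;0.6 0 0 0 0 0 0;0.6 0 0 0 0 0 0"}}

```text
t: 5.37
eef_pos: [0.5886, 0.0847, 0.2]
tool_rot: [-0.001, 0.706, 0.708, -0.0]
contact_force: [0.1, -0.2, -2.8]
gripper_width: 0.667
```

```bash
python3 - <<'E'
from h import *
st(); i,K,M=cam("wrist"); save(i,"w2.png"); np.savez("w2.npz",i=i,K=K,M=M); print(proj(K,M,[.589,.201,.008]))
h=cv2.cvtColor(i,cv2.COLOR_RGB2HSV).astype(int)
m=((h[:,:,1]<50)&(h[:,:,2]>150)).astype(np.uint8); m[300:]=0
n,l,s,c=cv2.connectedComponentsWithStats(m); k=1+np.argmax(s[1:,4]); print(s[k],c[k])
cn=max(cv2.findContours((l==k).astype(np.uint8),0,1)[0],key=cv2.contourArea)[:,0]
P=np.array([ray(K,M,u,v,.008)[:2] for u,v in cn]); c,r=cv2.minEnclosingCircle(P.astype(np.float32)); print("coaster",c,r, np.percentile(np.linalg.norm(P-c,axis=1),[1,10,50]))
E
```

```text
t 5.3667 p [0.5886 0.0847 0.2   ] F [ 0.1 -0.2 -2.8] w 0.667
[[-0.004  1.    -0.001]
 [ 1.     0.004  0.   ]
 [ 0.    -0.001 -1.   ]]
[276.45656469  60.26509848]
[ 224    0  107  116 9813] [277.1156629   56.65708754]
coaster (0.5895953178405762, 0.20157118141651154) 0.049792781472206116 [0.04814747 0.04859487 0.04904258]
```

View pics/w2.png

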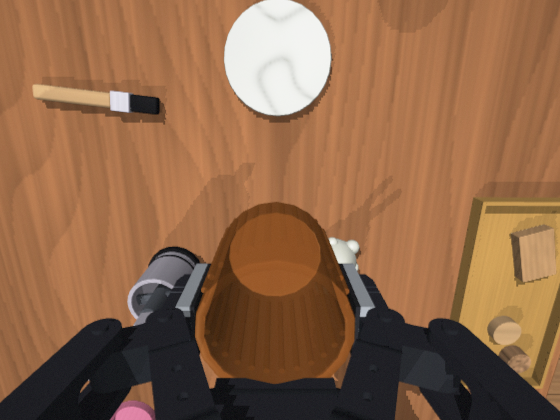

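The coaster is at (0.5896, 0.2016). The jar hangs upright between the fingers. I'll move over the coaster and lower it.

>>> {"method": "move_arm", "body": {"commands": "0.6 3.5 0.05 0 0 0 0;0.6 3.5 0.05 0 0 0 0;0.6 3 0 0 0 0 0;0.6 1.7 0 0 0 0 0;0.6 0 0 3 0 0 0;0.6 0 0 3.5 0 0 0;0.6 0 0 3.5 0 0 0;0.6 0 0 3 0 0 0;0.6 0 0 1.5 0 0 0;0.6 0 0 1 0 0 0;0.6 0 0 0.4 0 0 0;0.6 0 0 0 0 0 0"}}

```text
t: 6.42
eef_pos: [0.5902, 0.1986, 0.0411]
tool_rot: [0.0, 0.707, 0.707, -0.0]
contact_force: [-0.1, 0.3, -1.9]
gripper_width: 0.669
```

>>> {"method": "move_arm", "body": {"commands": "0.6 0 0 0.2 0 0 0;0.6 0 0 0.15 0 0 0;0.6 0 0 0.1 0 0 0;0.6 0 0 0.1 0 0 0;0.6 0 0 0 0 0 0"}}

```text
t: 6.83
eef_pos: [0.5903, 0.2, 0.0362]
tool_rot: [0.0, 0.707, 0.707, 0.0]
contact_force: [-0.3, 0.3, -2.7]
gripper_width: 0.663
```

>>> {"method": "move_arm", "body": {"commands": "0.6 0.16 0 0.1 0 0 0;0.6 0 -0.06 0.05 0 0 0;0.6 0 0 0.05 0 0 0;0.6 0 0 0 0 0 0"}}

```text
t: 7.17
eef_pos: [0.5897, 0.202, 0.0344]
tool_rot: [0.0, 0.707, 0.707, 0.0]
contact_force: [-2.7, -0.5, 3.3]
gripper_width: 0.662
```

>>> {"method": "move_arm", "body": {"commands": "0.7 0 0 0 0 0 0;0.78 0 0 0 0 0 0;0.9 0 0 0 0 0 0;1 0 0 0 0 0 0;1 0 0 0 0 0 0;1 0 0 -1.5 0 0 0;1 0 0 -3.5 0 0 0;1 0 0 -3.5 0 0 0;1 0 0 -3.5 0 0 0;1 0 0 -3.5 0 0 0;1 -3 0 -1 0 0 0;1 -3.5 0 0 0 0 0"}}

```text
t: 8.17
eef_pos: [0.5913, 0.1407, 0.2047]
tool_rot: [0.001, 0.705, 0.709, 0.005]
contact_force: [1.4, -0.9, -1.1]
gripper_width: 0.997
```

```bash
python3 - <<'E'
from h import *
st(); i,K,M=cam("wrist"); save(i,"w3.png",(150,0,410,260),2); np.savez("w3.npz",i=i,K=K,M=M)
h=cv2.cvtColor(i,cv2.COLOR_RGB2HSV).astype(int)
print(proj(K,M,[.589,.201,.078]))
t=np.linspace(0,2*np.pi,60)
P=np.array([proj(K,M,[.589+.029*np.cos(x),.2016+.029*np.sin(x),.078]) for x in t]); print(P.min(0),P.max(0))
i2=bot.get_obs()["q"];print(np.round(i2,2))
E
```

```text
t 8.1667 p [0.5913 0.1407 0.2047] F [ 1.4 -0.9 -1.1] w 0.997
[[-0.007  1.     0.008]
 [ 1.     0.007  0.004]
 [ 0.004  0.008 -1.   ]]
[271.74190319 127.73986417]
[235.03568902  87.91177521] [308.3684792  163.48451218]
[ 0.08  0.44 -0.53  1.73  0.26  1.03 -0.55]
```

View pics/w3.png

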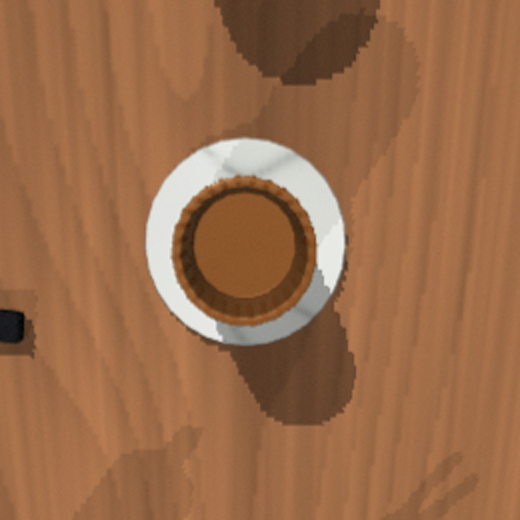

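The jar stands centred on the coaster, with its rim centre at image (272,125). I'll go look at the mill body.

>>> {"method": "move_arm", "body": {"commands": "1 -3 -1.6 -1.5 0 0 0;1 -3 -1.6 -1.5 0 0 0;1 -3 -1.6 -1.5 0 0 0;1 -3 -1.6 0 0 0 0;1 -3 -1.6 0 0 0 0;1 -3 -1.6 0 0 0 0;1 -3 -1.6 0 0 0 0;1 0 0 0 0 0 0;1 0 0 0 0 0 0;1 0 0 0 0 0 0"}}

```text
t: 9.05
eef_pos: [0.4779, -0.0729, 0.2445]
tool_rot: [0.0, 0.707, 0.707, 0.0]
contact_force: [0.1, -0.2, -0.2]
gripper_width: 1.001
```

```bash
python3 - <<'E'
from h import *
st(); i,K,M=cam("wrist"); np.savez("w4.npz",i=i,K=K,M=M)
u,v=proj(K,M,[.48,-.012,.08]).astype(int); print(u,v)
a=max(u-75,0);b=max(v-75,0);print(a,b); save(i,"w4.png",(a,b,a+150,b+150),4)
E
```

```text
t 9.05 p [ 0.4779 -0.0729  0.2445] F [ 0.1 -0.2 -0.2] w 1.001
[[-0.001  1.     0.001]
 [ 1.     0.001  0.   ]
 [ 0.     0.001 -1.   ]]
277 123
202 48
```

View pics/w4.png

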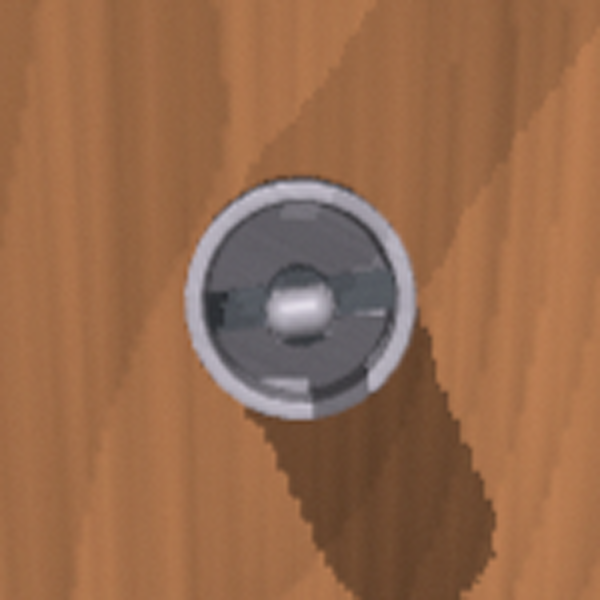

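The hopper rim is at (277,123) and fits a mill at (0.480, -0.012). The bar runs at about 7.5° yaw. I'll approach and grip it high on the barrel.

>>> {"method": "move_arm", "body": {"commands": "1 2.0 0.2 0 0 0 0;1 2.5 0 0 0 0 0;1 1.6 0 0 0 0 0;1 0 0 3.5 0 0 0;1 0 0 3.5 0 0 0;1 0 0 2.5 0 0 0;1 0 0 0 0 0 0", "force": 50}}

```text
t: 9.68
eef_pos: [0.4765, -0.0109, 0.1446]
tool_rot: [-0.003, 0.706, 0.708, -0.003]
contact_force: [-0.2, 0.5, 0.4]
gripper_width: 0.998
```

>>> {"method": "move_arm", "body": {"commands": "1 0 0 2.5 0 0 0;1 0 0 3 0 0 0;1 0 0 2.5 0 0 0;1 0 0 1.7 0 0 0;0.9 0 0 0 0 0 0;0.8 0 0 0 0 0 0;0.7 0 0 0 0 0 0;0.65 0 0 0 0 0 0;0.6 0 0 0 0 0 0;0.5 0 0 0 0 0 0;0.5 0 0 0 0 0 0;0.5 0 0 0 0 0 0"}}

```text
t: 10.68
eef_pos: [0.4808, -0.0123, 0.0537]
tool_rot: [0.001, 0.707, 0.707, 0.001]
contact_force: [-2.8, 0.2, 11.5]
gripper_width: 0.593
```

>>> {"method": "move_arm", "body": {"commands": "0.5 0 0 -0.5 0 0 0;0.5 0 0 -2 0 0 0;0.5 0 0 -3.5 0 0 0;0.5 0 0 -3.5 0 0 0;0.5 0 0 -3.5 0 0 0;0.5 2 1 0 0 0 0;0.5 3 1.55 0 0 0 0;0.5 3 1.55 0 0 0 0;0.5 3 1.55 0 0 0 0;0.5 3 1.55 0 0 0 0;0.5 3 1.55 0 0 0 0;0.5 2.5 1.3 0 0 0 0"}}

```text
t: 11.68
eef_pos: [0.5802, 0.1847, 0.1821]
tool_rot: [-0.0, 0.707, 0.708, 0.0]
contact_force: [0.5, 0.7, -3.8]
gripper_width: 0.587
```

>>> {"method": "move_arm", "body": {"commands": "0.5 1.5 0.8 0 0 0 0;0.5 0.5 0.2 0 0 0 0;0.5 0 0 0 0 0 0;0.5 0 0 0 0 0 0;0.5 0 0 0 0 0 0"}}

```text
t: 12.1
eef_pos: [0.5896, 0.2004, 0.1816]
tool_rot: [0.0, 0.708, 0.707, -0.001]
contact_force: [-0.9, -0.7, -4.4]
gripper_width: 0.592
```

>>> {"method": "move_arm", "body": {"commands": "0.5 0.26 0 0 0 0 0;0.5 0 0 1.5 0 0 0;0.5 0 0 1.5 0 0 0;0.5 0 0 1 0 0 0;0.5 0 0 0.5 0 0 0;0.5 0 0 0 0 0 0;0.5 0 0 0 0 0 0"}}

```text
t: 12.68
eef_pos: [0.5901, 0.205, 0.137]
tool_rot: [-0.0, 0.707, 0.707, -0.0]
contact_force: [0.0, 0.1, -3.3]
gripper_width: 0.589
```

```bash
python3 - <<'E'
from h import *
st(); i,K,M=cam("wrist"); j,_,_=cam("scene"); u=(0);
_,K2,M2=cam("scene"); u,v=proj(K2,M2,[.59,.2,.1]).astype(int)
a=cv2.resize(i,(480,360)); b=cv2.resize(j[v-40:v+40,u-40:u+40],(320,320),interpolation=3); b=np.vstack([b,np.zeros((40,320,3),np.uint8)])
save(np.hstack([a,b]),"w5.png")
E
```

```text
t 12.6833 p [0.5901 0.205  0.137 ] F [ 0.   0.1 -3.3] w 0.589
[[-0.  1. -0.]
 [ 1.  0. -0.]
 [-0. -0. -1.]]
```

View pics/w5.png

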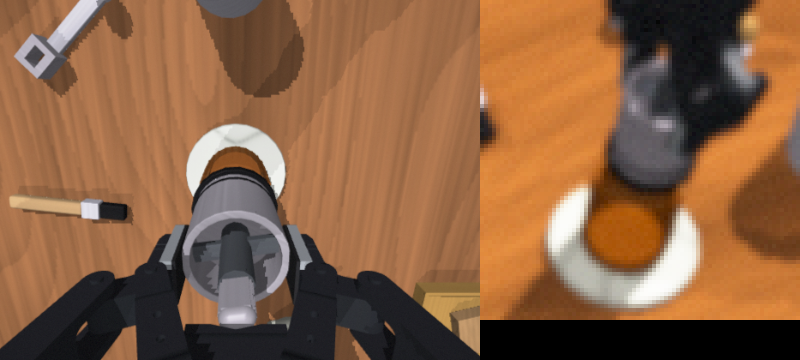

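The mill hangs above the jar mouth, almost concentric. I'll trim 2 mm in y and lower it slowly.

>>> {"method": "move_arm", "body": {"commands": "0.5 -0.2 -0.03 0 0 0 0;0.5 0 0 0.3 0 0 0;0.5 0 0 0.3 0 0 0;0.5 0 0 0.3 0 0 0;0.5 0 0 0.2 0 0 0;0.5 0 0 0 0 0 0"}}

```text
t: 13.33
eef_pos: [0.5893, 0.203, 0.125]
tool_rot: [-0.0, 0.707, 0.707, -0.001]
contact_force: [-0.2, -0.4, -3.8]
gripper_width: 0.587
```

>>> {"method": "move_arm", "body": {"commands": "0.5 0 0 0.2 0 0 0;0.5 0 0 0.2 0 0 0;0.5 0 0 0.1 0 0 0;0.5 0 0 0 0 0 0"}}

```text
t: 13.67
eef_pos: [0.5895, 0.2031, 0.1204]
tool_rot: [-0.0, 0.707, 0.707, -0.0]
contact_force: [0.3, 0.0, -4.4]
gripper_width: 0.585
```

>>> {"method": "move_arm", "body": {"commands": "0.5 0 0 0.1 0 0 0;0.5 0 0 0.1 0 0 0;0.5 0 0 0.05 0 0 0;0.5 0 0 0 0 0 0"}}

```text
t: 14.0
eef_pos: [0.5898, 0.2031, 0.1183]
tool_rot: [0.0, 0.707, 0.707, 0.0]
contact_force: [0.2, 0.2, -5.4]
gripper_width: 0.588
```

>>> {"method": "move_arm", "body": {"commands": "0.5 0 0 0.05 0 0 0;0.5 0 0 0.05 0 0 0;0.5 0 0 0.05 0 0 0;0.5 0 0 0 0 0 0"}}

```text
t: 14.33
eef_pos: [0.5905, 0.2035, 0.118]
tool_rot: [0.0, 0.707, 0.707, 0.001]
contact_force: [-2.0, -0.2, 4.5]
gripper_width: 0.59
```

The flange made contact at TCP z = 0.118, which is the seated height. I'll release and go look at the lid.

>>> {"method": "move_arm", "body": {"commands": "0.65 0 0 0 0 0 0;0.8 0 0 0 0 0 0;0.95 0 0 0 0 0 0;1 0 0 0 0 0 0;1 0 0 0 0 0 0;1 0 0 -1.5 0 0 0;1 0 0 -3 0 0 0;1 0 0 -3.5 0 0 0;1 0 0 -3.5 0 0 0;1 -3 0.3 -1 0 0 0;1 -3.5 0.4 0 0 0 0;1 -3.5 0.4 0 0 0 0"}}

```text
t: 15.33
eef_pos: [0.6013, 0.1032, 0.2434]
tool_rot: [0.001, 0.706, 0.708, 0.001]
contact_force: [0.1, -0.2, -0.7]
gripper_width: 1.001
```

```bash
python3 - <<'E'
from h import *
st(); i,K,M=cam("wrist"); np.savez("w6.npz",i=i,K=K,M=M)
print(proj(K,M,[.59,.203,.144]),proj(K,M,[.59,.203,.183]))
save(i,"w6.png",(190,0,370,180),3.3)
E
```

```text
t 15.3333 p [0.6013 0.1032 0.2434] F [ 0.1 -0.2 -0.7] w 1.001
[[-0.003  1.     0.003]
 [ 1.     0.003  0.001]
 [ 0.001  0.003 -1.   ]]
[258.73843092  69.53178177] [255.76444948  62.53953592]
```

View pics/w6.png

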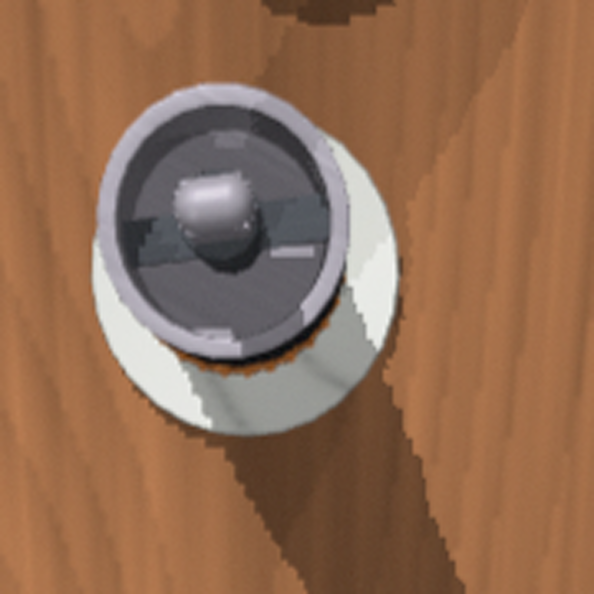

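>>> {"method": "move_arm", "body": {"commands": "1 -3.5 0.4 0 0 0 0;1 -3.5 0.4 0 0 0 0;1 -3.5 0.4 0 0 0 0;1 -3.5 0.4 0 0 0 0;1 -3.5 0.4 0 0 0 0;1 -3.5 0.4 0 0 0 0;1 -3.5 0.4 0 0 0 0;1 -3.5 0.4 0 0 0 0;1 -3.5 0.4 0 0 0 0;1 -3.5 0 0 0 0 0;1 -1.8 0 0 0 0 0;1 0 0 0 0 0 0"}}

```text
t: 16.38
eef_pos: [0.6354, -0.2721, 0.2408]
tool_rot: [0.001, 0.71, 0.704, -0.002]
contact_force: [0.2, -1.2, 0.3]
gripper_width: 1.0
```

```bash
python3 - <<'E'
from h import *
st(); i,K,M=cam("wrist"); np.savez("w7.npz",i=i,K=K,M=M)
print(proj(K,M,[.635,-.204,.01]))
h=cv2.cvtColor(i,cv2.COLOR_RGB2HSV).astype(int)
m=(h[:,:,2]<55).astype(np.uint8); m[280:]=0
n,l,s,c=cv2.connectedComponentsWithStats(m)
for k in range(1,n):
    if s[k,4]>150: print(s[k],np.round(c[k],1))
E
```

```text
t 16.3833 p [ 0.6354 -0.2721  0.2408] F [ 0.2 -1.2  0.3] w 1.0
[[ 0.008  1.    -0.001]
 [ 1.    -0.008 -0.003]
 [-0.003 -0.001 -1.   ]]
[274.63856804 112.76544732]
[ 252   89   47   49 1461] [274.7 113.1]
[202 249  45  31 662] [217.2 268.7]
```

The mill is seated: its rim is concentric with the coaster, and the bar is still at about 7–8°. The lid mask is centred at (275,113), which puts the lid at about (0.6357, -0.2045). I'll approach it in two steps.

>>> {"method": "move_arm", "body": {"commands": "0.7 2 0 2 0 0 0;0.7 2.5 0.05 3.5 0 0 0;0.7 2.2 0 3.5 0 0 0;0.7 0 0 3.5 0 0 0;0.7 0 0 3.5 0 0 0;0.7 0 0 2 0 0 0;0.7 0 0 1 0 0 0;0.7 0 0 0 0 0 0;0.7 0 0 0 0 0 0", "force": 30}}

```text
t: 17.18
eef_pos: [0.6381, -0.1976, 0.0536]
tool_rot: [0.0, 0.707, 0.708, 0.0]
contact_force: [0.4, -0.1, 0.7]
gripper_width: 0.694
```

>>> {"method": "move_arm", "body": {"commands": "0.7 -0.69 -0.24 0 0 0 0;0.7 0 0 0 0 0 0;0.7 0 0 0 0 0 0"}}

```text
t: 17.43
eef_pos: [0.6357, -0.207, 0.0546]
tool_rot: [0.001, 0.708, 0.707, 0.0]
contact_force: [0.0, -0.7, -0.8]
gripper_width: 0.701
```

```bash
python3 - <<'E'
from h import *
p,r=st(); i,K,M=cam("wrist"); np.savez("w8.npz",i=i,K=K,M=M)
print(proj(K,M,[.6357,-.2045,.022]),proj(K,M,[.6357,-.2045,.01]))
save(i,"w8.png",(130,150,430,420),2)
E
```

```text
t 17.4333 p [ 0.6357 -0.207   0.0546] F [ 0.  -0.7 -0.8] w 0.701
[[ 0.001  1.     0.002]
 [ 1.    -0.001 -0.001]
 [-0.001  0.002 -1.   ]]
[275.63789783 241.25739566] [275.54185213 233.50267351]
```

View pics/w8.png

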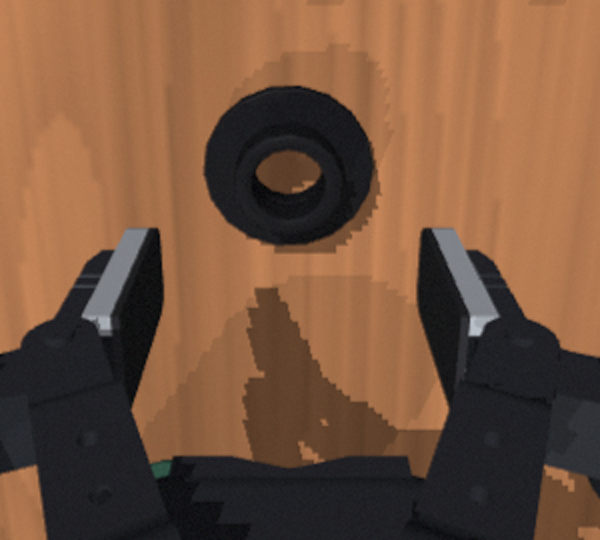

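The lid disc is centred at image (275,232), so y is about -0.204. I'll nudge over, descend and grip the collar.

>>> {"method": "move_arm", "body": {"commands": "0.7 0.32 0 0 0 0 0;0.7 0 0 1.5 0 0 0;0.7 0 0 1.5 0 0 0;0.7 0 0 0.8 0 0 0;0.7 0 0 0.25 0 0 0;0.7 0 0 0 0 0 0;0.5 0 0 0 0 0 0;0.4 0 0 0 0 0 0;0.35 0 0 0 0 0 0;0.3 0 0 0 0 0 0;0.3 0 0 0 0 0 0;0.3 0 0 0 0 0 0"}}

```text
t: 18.48
eef_pos: [0.6355, -0.2024, 0.0131]
tool_rot: [0.001, 0.707, 0.707, 0.0]
contact_force: [-0.3, -0.4, 3.0]
gripper_width: 0.359
```

>>> {"method": "move_arm", "body": {"commands": "0.3 0 0 -0.5 0 0 0;0.3 0 0 -2.2 0 0 0;0.3 0 0 -3.5 0 0 0;0.3 0 0 -3.5 0 0 0;0.3 0 0 -3.5 0 0 0;0.3 2 -0.3 -3.5 0 0 0;0.3 3.5 -0.5 -3.5 0 0 0;0.3 3.5 -0.5 -2 0 0 0;0.3 3.5 -0.5 0 0 0 0;0.3 3.5 -0.5 0 0 0 0;0.3 3.5 -0.5 0 0 0 0;0.3 3.5 -0.5 0 0 0 0"}}

```text
t: 19.48
eef_pos: [0.6019, 0.0234, 0.2291]
tool_rot: [0.0, 0.707, 0.707, -0.0]
contact_force: [0.6, 1.3, -1.0]
gripper_width: 0.36
```

>>> {"method": "move_arm", "body": {"commands": "0.3 3.5 -0.5 0 0 0 0;0.3 3.5 -0.5 0 0 0 0;0.3 2.5 -0.3 0 0 0 0;0.3 1.2 0 0 0 0 0;0.3 0 0 0 0 0 0;0.3 0 0 0 0 0 0;0.3 0 0 0 0 0 0;0.3 0 0 0 0 0 0"}}

```text
t: 20.15
eef_pos: [0.5902, 0.1263, 0.2284]
tool_rot: [0.0, 0.708, 0.706, -0.001]
contact_force: [0.8, -0.0, -0.6]
gripper_width: 0.358
```

```bash
python3 - <<'E'
from h import *
st(); i,K,M=cam("wrist"); np.savez("w9.npz",i=i,K=K,M=M)
print(proj(K,M,[.59,.203,.144]),proj(K,M,[.59,.203,.183]))
p=np.array(bot.get_obs()["eef_pos"]); print("lid top pred",proj(K,M,p+[0,-.0014,.009]))
save(i,"w9.png",(160,0,400,360),1.66)
E
```

```text
t 20.15 p [0.5902 0.1263 0.2284] F [ 0.8 -0.  -0.6] w 0.358
[[ 0.003  1.    -0.   ]
 [ 1.    -0.003 -0.001]
 [-0.001 -0.    -1.   ]]
[274.92687069 105.11895664] [274.93671557 105.32827283]
lid top pred [275.89528164 284.19622964]
```

View pics/w9.png

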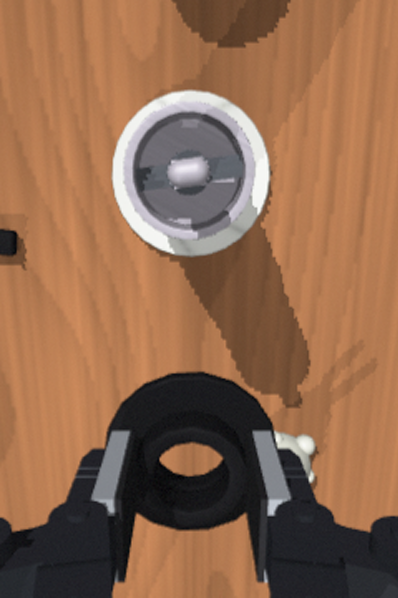

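The drive end is at image (273.9,103.6), so the mill axis is about (0.5894, 0.204). I'll check the lid's offset in the hand from its disc and collar edges.

```bash
python3 - <<'E'
from h import *
d=np.load("w9.npz"); i,K,M=d["i"],d["K"],d["M"]; p=np.array([.5902,.1263,.2284])
for off in(-.003,-.0014,0):
    print(off,"disc far",proj(K,M,p+[0,off+.026,-.0031])[1],proj(K,M,p+[0,off+.026,-.0081])[1],"collar near",proj(K,M,p+[0,off-.016,.0089])[1])
g=cv2.cvtColor(i,cv2.COLOR_RGB2GRAY).astype(int); print("obs col 276",g[215:235,276],g[305:330,276])
E
```

```text
-0.003 disc far 225.46997785258313 221.88319708723853 collar near 317.299441584453
-0.0014 disc far 222.26689374923924 218.7641003997552 collar near 314.4126820472396
0 disc far 219.44759549882428 216.01920685176975 collar near 311.87194639342664
obs col 276 [125 124 124 124 125 125 125 125 110  60  20  23  31  32  25  23  28  24
  26  27] [ 23  22  28  31  35  31  32  28  28  29  27  23  19  31  84 126 127 128
 125 126 127 125 126 125 125]
```

>>> {"method": "move_arm", "body": {"commands": "0.3 2 -0.07 0 0 0 0;0.3 3 0 0 0 0 0;0.3 2 0 0 0 0 0;0.3 1.1 0 0 0 0 0;0.3 0 0 0 0 0 0;0.3 0 0 1.2 0 0 0;0.3 0 0 1.1 0 0 0;0.3 0 0 0 0 0 0;0.3 0 0 0 0 0 0"}}

```text
t: 20.95
eef_pos: [0.5885, 0.2077, 0.204]
tool_rot: [-0.0, 0.708, 0.706, -0.002]
contact_force: [-0.4, -0.6, -0.7]
gripper_width: 0.36
```

```bash
python3 - <<'E'
from h import *
p,r=st(); i,K,M=cam("wrist"); np.savez("w10.npz",i=i,K=K,M=M)
save(i,"w10.png",(180,180,380,400),2.7)
print("tip pred",proj(K,M,[.5894,.204,.183]))
E
```

```text
t 20.95 p [0.5885 0.2077 0.204 ] F [-0.4 -0.6 -0.7] w 0.36
[[ 0.002  1.    -0.003]
 [ 1.    -0.002 -0.002]
 [-0.002 -0.003 -1.   ]]
tip pred [277.60174827 259.96621847]
```

View pics/w10.png

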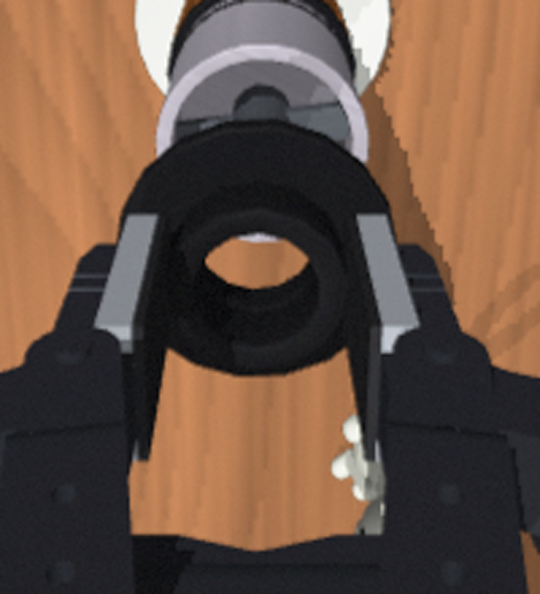

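The tip is hidden behind the collar wall. Only its near edge shows through the hole, at about (275.5,268), which matches the prediction. I'll lower gently and watch the forces.

>>> {"method": "move_arm", "body": {"commands": "0.3 -0.05 0.08 0 0 0 0;0.3 0 0 0.5 0 0 0;0.3 0 0 0.6 0 0 0;0.3 0 0 0.6 0 0 0;0.3 0 0 0.5 0 0 0;0.3 0 0 0.3 0 0 0;0.3 0 0 0 0 0 0"}}

```text
t: 21.58
eef_pos: [0.5892, 0.2092, 0.1796]
tool_rot: [-0.0, 0.707, 0.707, -0.001]
contact_force: [-0.7, 0.7, -0.9]
gripper_width: 0.356
```

>>> {"method": "move_arm", "body": {"commands": "0.3 0 0 0.2 0 0 0;0.3 0 0 0.2 0 0 0;0.3 0 0 0.2 0 0 0;0.3 0 0 0 0 0 0"}}

```text
t: 21.92
eef_pos: [0.5896, 0.2093, 0.1744]
tool_rot: [-0.0, 0.707, 0.707, -0.0]
contact_force: [1.2, -0.2, -1.1]
gripper_width: 0.356
```

>>> {"method": "move_arm", "body": {"commands": "0.3 -0.15 0 0 0 0 0;0.3 0 0 0.2 0 0 0;0.3 0 0 0.2 0 0 0;0.3 0 0 0 0 0 0"}}

```text
t: 22.25
eef_pos: [0.5895, 0.2077, 0.1703]
tool_rot: [-0.0, 0.707, 0.707, -0.0]
contact_force: [0.3, 0.3, -1.0]
gripper_width: 0.358
```

>>> {"method": "move_arm", "body": {"commands": "0.3 0 0 0.2 0 0 0;0.3 0 0 0.2 0 0 0;0.3 0 0 0.2 0 0 0;0.3 0 0 0 0 0 0"}}

```text
t: 22.58
eef_pos: [0.5894, 0.2078, 0.1641]
tool_rot: [-0.0, 0.707, 0.707, -0.0]
contact_force: [0.7, -0.0, 0.0]
gripper_width: 0.362
```

>>> {"method": "move_arm", "body": {"commands": "0.3 0 0 0.2 0 0 0;0.3 0 0 0.2 0 0 0;0.3 0 0 0.2 0 0 0;0.3 0 0 0 0 0 0"}}

```text
t: 22.92
eef_pos: [0.5895, 0.2078, 0.1582]
tool_rot: [-0.0, 0.707, 0.707, -0.0]
contact_force: [-0.5, 0.8, -0.8]
gripper_width: 0.356
```

>>> {"method": "move_arm", "body": {"commands": "0.3 0 0 0.1 0 0 0;0.3 0 0 0.1 0 0 0;0.3 0 0 0.1 0 0 0;0.3 0 0 0 0 0 0"}}

```text
t: 23.25
eef_pos: [0.5897, 0.2079, 0.1555]
tool_rot: [-0.0, 0.707, 0.707, -0.0]
contact_force: [-0.2, 0.9, -0.6]
gripper_width: 0.36
```

>>> {"method": "move_arm", "body": {"commands": "0.3 0 0 0.1 0 0 0;0.3 0 0 0.1 0 0 0;0.3 0 0 0.05 0 0 0;0.3 0 0 0 0 0 0"}}

```text
t: 23.58
eef_pos: [0.5896, 0.2079, 0.153]
tool_rot: [-0.0, 0.707, 0.707, -0.0]
contact_force: [-0.6, 0.3, 0.0]
gripper_width: 0.361
```

>>> {"method": "move_arm", "body": {"commands": "0.3 0 0 0.05 0 0 0;0.3 0 0 0.05 0 0 0;0.3 0 0 0 0 0 0"}}

```text
t: 23.83
eef_pos: [0.5897, 0.208, 0.1522]
tool_rot: [0.0, 0.707, 0.707, 0.0]
contact_force: [0.7, 0.1, -0.7]
gripper_width: 0.357
```

>>> {"method": "move_arm", "body": {"commands": "0.3 0 0 0.05 0 0 0;0.3 0 0 0.05 0 0 0;0.3 0 0 0 0 0 0"}}

```text
t: 24.08
eef_pos: [0.59, 0.2082, 0.1522]
tool_rot: [0.0, 0.707, 0.707, 0.0]
contact_force: [-1.7, -0.9, 6.2]
gripper_width: 0.358
```

Contact at TCP z = 0.152 shows the lid is resting on the hopper rim. I'll release, rise, and go to the crank.

>>> {"method": "move_arm", "body": {"commands": "0.45 0 0 0 0 0 0;0.6 0 0 0 0 0 0;0.7 0 0 0 0 0 0;0.7 0 0 0 0 0 0;0.7 0 0 -1 0 0 0;0.7 0 0 -2.5 0 0 0;0.7 0 0 -3.5 0 0 0;0.7 0 0 -3.5 0 0 0;0.7 0 -1.5 0 0 0 0;0.7 1.1 -3.5 0 0 0 0;0.7 1.1 -3.5 0 0 0 0;0.7 1.1 -3.5 0 0 0 0"}}

```text
t: 25.08
eef_pos: [0.4685, 0.2412, 0.257]
tool_rot: [0.0, 0.707, 0.707, 0.0]
contact_force: [-0.2, 1.5, -0.2]
gripper_width: 0.696
```

>>> {"method": "move_arm", "body": {"commands": "0.7 1.1 -3.5 0 0 0 0;0.7 1.1 -3.5 0 0 0 0;0.7 0 -2.2 0 0 0 0;0.7 0 0 0 0 0 6.8;0.7 0 0 0 0 0 6.8;0.7 0 0 0 0 0 6.8;0.7 0 0 0 0 0 6.8;0.7 0 0 0 0 0 6.8;0.7 0 0 0 0 0 6.8;0.7 0 0 0 0 0 6.7;0.7 0 0 0 0 0 0;0.7 0 0 0 0 0 0"}}

```text
t: 26.08
eef_pos: [0.3777, 0.2631, 0.2567]
tool_rot: [0.0, 0.931, 0.364, 0.0]
contact_force: [-0.8, 0.3, 0.3]
gripper_width: 0.7
```

```bash
python3 - <<'E'
from h import *
st(); i,K,M=cam("wrist"); np.savez("w11.npz",i=i,K=K,M=M); print(np.round(bot.get_obs()["q"],2))
print(proj(K,M,[.419,.305,.018]),proj(K,M,[.48,.361,.036]),proj(K,M,[.59,.204,.183]))
u,v=proj(K,M,[.44,.324,.018]).astype(int); b=max(v-110,0); a=u-110; print(a,b)
save(i,"w11.png",(a,b,a+220,b+200),2.7)
E
```

```text
t 26.0833 p [0.3777 0.2631 0.2567] F [-0.8  0.3  0.3] w 0.7
[[ 0.734  0.679  0.001]
 [ 0.679 -0.734  0.   ]
 [ 0.001  0.    -1.   ]]
[-0.17  0.14 -0.62  1.98  0.09  1.04 -1.66]
[271.99409196 121.97644568] [271.82917807  35.96435769] [593.30644322  35.20701416]
162 0
```

View pics/w11.png

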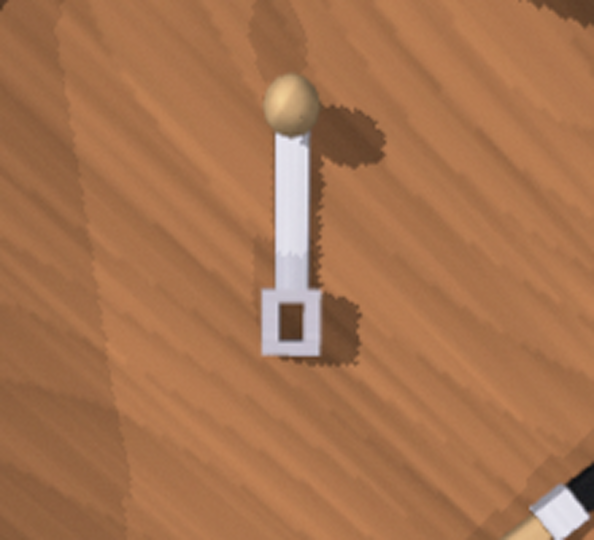

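The crank points exactly along the tool's x (image vertical), with its hub top at (270,119.5). I'll move over it and settle before the final descent.

>>> {"method": "move_arm", "body": {"commands": "0.6 2.5 -0.25 2 0 0 0;0.6 2.5 -0.25 3.5 0 0 0;0.6 1.1 0 3.5 0 0 0;0.6 0 0 3.5 0 0 0;0.6 0 0 3.5 0 0 0;0.6 0 0 2.5 0 0 0;0.6 0 0 1.5 0 0 0;0.6 0 0 0 0 0 0;0.6 0 0 0 0 0 0;0.6 0 0 0 0 0 0", "force": 50}}

```text
t: 26.97
eef_pos: [0.4194, 0.3079, 0.0585]
tool_rot: [-0.0, 0.932, 0.363, 0.001]
contact_force: [0.4, -0.5, 0.1]
gripper_width: 0.601
```

```bash
python3 - <<'E'
from h import *
p,r=st(); i,K,M=cam("wrist"); np.savez("w12.npz",i=i,K=K,M=M)
print("hub rel tool", r.as_matrix().T@(np.array([.4196,.3087,.018])-p))
u,v=proj(K,M,[.4196,.3087,.018]); print(u,v)
h=cv2.cvtColor(i,cv2.COLOR_RGB2HSV).astype(int)
m=((h[:,:,1]<70)&(h[:,:,2]>110)).astype(np.uint8)
n,l,s,c=cv2.connectedComponentsWithStats(m)
for k in range(1,n):
    if s[k,4]>150: print(s[k],np.round(c[k],1))
k=[k for k in range(1,n) if s[k,0]<u<s[k,0]+s[k,2] and s[k,1]<v<s[k,1]+s[k,3]+5]
for k in k:
    for row in range(s[k,1],s[k,1]+s[k,3],6):
        x=np.where(l[row]==k)[0]
        if len(x): print(row,x.min(),x.max(),len(x))
E
```

```text
t 26.9667 p [0.4194 0.3079 0.0585] F [ 0.4 -0.5  0.1] w 0.601
[[ 0.736  0.677  0.001]
 [ 0.677 -0.736  0.001]
 [ 0.002 -0.    -1.   ]]
hub rel tool [ 0.00058617 -0.00043611  0.04053368]
273.25350546865803 238.99740360036606
[ 515   82   45  143 4572] [541.  157.7]
[ 254  118   32   96 2231] [273.  165.6]
[ 252  214   42   46 1362] [272.6 238. ]
214 253 253 1
220 252 293 42
226 252 293 42
232 252 293 26
238 253 293 25
244 253 293 25
250 253 292 25
256 253 292 40
```

>>> {"method": "move_arm", "body": {"commands": "0.6 0.1 -0.04 1.5 0 0 0;0.6 0 0 2 0 0 0;0.6 0 0 1 0 0 0;0.6 0 0 0.6 0 0 0;0.6 0 0 0.1 0 0 0;0.6 0 0 0 0 0 0;0.4 0 0 0 0 0 0;0.3 0 0 0 0 0 0;0.25 0 0 0 0 0 0;0.2 0 0 0 0 0 0;0.2 0 0 0 0 0 0;0.2 0 0 0 0 0 0", "force": 50}}

```text
t: 28.02
eef_pos: [0.4197, 0.3086, 0.0064]
tool_rot: [-0.0, 0.932, 0.363, 0.001]
contact_force: [-0.6, -0.9, 5.7]
gripper_width: 0.269
```

The crank is gripped. I'll lift it, rotate to the mill's yaw, and take two side-offset views of the shaft, because the crank arm would block a centred view.

>>> {"method": "move_arm", "body": {"commands": "0.2 0 0 -0.5 0 0 0;0.2 0 0 -2.5 0 0 0;0.2 0 0 -3.5 0 0 0;0.2 0 0 -3.5 0 0 0;0.2 0 0 -3.5 0 0 0;0.2 0 0 -3.5 0 0 0;0.2 0 0 -3.5 0 0 0;0.2 0 0 -2.9 0 0 7;0.2 0 0 0 0 0 7;0.2 0 0 0 0 0 7;0.2 0 0 0 0 0 7;0.2 0 0 0 0 0 7"}}

```text
t: 29.02
eef_pos: [0.4189, 0.3079, 0.24]
tool_rot: [-0.0, 0.998, 0.063, 0.0]
contact_force: [-0.1, -0.5, -1.3]
gripper_width: 0.267
```

>>> {"method": "move_arm", "body": {"commands": "0.2 0 0 0 0 0 0;0.2 1.9 2 0 0 0 0;0.2 1.9 3.4 0 0 0 0;0.2 1.9 3.4 0 0 0 0;0.2 1.9 3.4 0 0 0 0;0.2 1.9 3.4 0 0 0 0;0.2 0 1.5 0 0 0 0;0.2 0 0 0 0 0 0;0.2 0 0 0 0 0 0;0.2 0 0 0 0 0 0;0.2 0 0 0 0 0 0"}}

```text
t: 29.93
eef_pos: [0.535, 0.1528, 0.2396]
tool_rot: [-0.0, 0.998, 0.068, -0.0]
contact_force: [-0.1, 0.6, -1.2]
gripper_width: 0.264
```

```bash
cat >> h.py <<'E'
def tip(name):
    p,r=st(); i,K,M=cam("wrist"); np.savez(name+".npz",i=i,K=K,M=M,p=p,R=r.as_matrix())
    u,v=proj(K,M,[.5897,.204,.183]); print("pred",u,v)
    h=cv2.cvtColor(i,cv2.COLOR_RGB2HSV).astype(int)
    m=((h[:,:,1]<60)&(h[:,:,2]>90)).astype(np.uint8)
    n,l,s,c=cv2.connectedComponentsWithStats(m)
    for k in range(1,n):
        if s[k,4]>60 and np.hypot(*(c[k]-[u,v]))<90:
            print(s[k],np.round(c[k],1),np.round(ray(K,M,*c[k],.182),4)); 
    return i,K,M,u,v
E
python3 - <<'E'
from h import *
i,K,M,u,v=tip("wA"); save(i,"wA.png",(100,0,460,420),1.4)
E
```

```text
t 29.9333 p [0.535  0.1528 0.2396] F [-0.1  0.6 -1.2] w 0.264
[[ 0.991  0.135 -0.   ]
 [ 0.135 -0.991  0.001]
 [ 0.    -0.001 -1.   ]]
pred 199.40177667896538 134.15285437093056
[200  72  53  22 747] [227.9  82.2] [0.6205 0.1901 0.182 ]
[193 116  18  31 361] [200.2 131.6] [0.5911 0.2039 0.182 ]
```

View pics/wA.png

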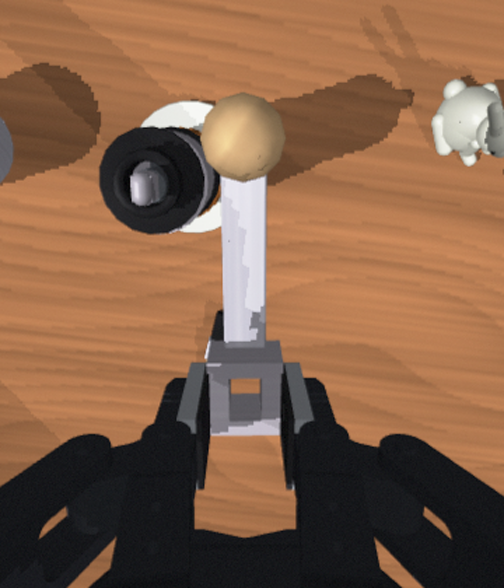

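The crank's long axis lines up with the drive end in the image. The hub is in the jaws at crop (245,395) and the tip at about (200,132). I'll take the mirrored view from the other side and work out the hub's offset numerically.

>>> {"method": "move_arm", "body": {"commands": "0.2 0 -2 0 0 0 0;0.2 0 -3 0 0 0 0;0.2 0 -2.8 0 0 0 0;0.2 0 -1.4 0 0 0 0;0.2 0 0 0 0 0 0;0.2 0 0 0 0 0 0;0.2 0 0 0 0 0 0;0.2 0 0 0 0 0 0"}}

```text
t: 30.65
eef_pos: [0.524, 0.2411, 0.2393]
tool_rot: [0.0, 0.998, 0.065, 0.0]
contact_force: [0.7, -0.9, -0.4]
gripper_width: 0.262
```

```bash
python3 - <<'E'
from h import *
tip("wB")
for n in("wA","wB"):
    d=np.load(n+".npz"); i,K,M,p,Rm=[d[k] for k in("i","K","M","p","R")]
    g=cv2.cvtColor(i,cv2.COLOR_RGB2GRAY).astype(int)
    for off in(-.002,0,.002):
        print(n,off,"far/near top edge v",[round(proj(K,M,p+Rm@[off+s*.013,0,-.0116])[1],1) for s in(1,-1)],"slot",[round(proj(K,M,p+Rm@[off+s*.0077,0,-.0116])[1],1) for s in(1,-1)])
    u0=int(proj(K,M,p+Rm@[0,0,-.0116])[0]); print(u0,"hub column u0+18, v235..320",g[235:320,u0+18].tolist()); print("center col",g[235:320,u0].tolist())
    u,v=proj(K,M,[.5897,.204,.183]).astype(int)
    G=g[v-24:v+20:3,u-16:u+17]; print(G)
E
```

```text
t 30.65 p [0.524  0.2411 0.2393] F [ 0.7 -0.9 -0.4] w 0.262
[[ 0.992  0.13   0.   ]
 [ 0.13  -0.992 -0.001]
 [-0.     0.001 -1.   ]]
pred 349.731369900313 135.34376633803672
[297  72  62  26 922] [323.4  83.8] [0.6158 0.2242 0.182 ]
[297  98  19  45 116] [301.6 117.8] [0.5959 0.2335 0.182 ]
[331 117  26  31 539] [344.3 134.1] [0.5899 0.2071 0.182 ]
wA -0.002 far/near top edge v [np.float64(263.9), np.float64(314.5)] slot [np.float64(274.6), np.float64(304.6)]
wA 0 far/near top edge v [np.float64(259.8), np.float64(310.8)] slot [np.float64(270.6), np.float64(300.8)]
wA 0.002 far/near top edge v [np.float64(255.6), np.float64(307.0)] slot [np.float64(266.5), np.float64(297.0)]
272 hub column u0+18, v235..320 [134, 135, 134, 134, 133, 130, 128, 122, 103, 90, 89, 90, 90, 89, 90, 89, 91, 90, 89, 89, 92, 89, 88, 89, 98, 105, 105, 106, 106, 106, 106, 105, 104, 106, 106, 108, 109, 108, 109, 108, 106, 106, 108, 106, 109, 108, 109, 109, 106, 107, 105, 107, 108, 108, 108, 107, 105, 105, 107, 108, 108, 110, 109, 107, 133, 173, 176, 183, 196, 197, 197, 196, 197, 198, 195, 186, 155, 145, 138, 135,
[... 5027 characters left out ...]
3  24  23  23]
 [ 79  95 100 131 136 138 137 143 157 177 189 125 108 116 121 129 134 138
  139 138 136 132 118  60  30  34  31  34  29  25  20  22  22]
 [ 58  56  56  83  92 109 127 153 177 165 175 117 102 107 114 120 124 127
  132 130 124 115 103  56  33  34  34  27  22  23  25  30  33]
 [ 14  14  13  14  20  16  15  15  10  34 125 124  92  92  90  95  95  95
   85  85  49  34  35  34  31  25  25  31  31  33  33  32  32]
 [ 33  33  37  37  32  35  33  35  36  36  38  34  38  37  38  36  37  36
   36  34  37  32  30  36  32  31  33  37  33  30  31  33  31]
 [ 33  31  32  34  34  33  34  34  35  34  34  32  32  34  34  32  36  33
   32  32  33  34  32  34  33  33  31  34  34  33  33  31  66]]
```

Results from the two views:
- **Mill:** averaging both views puts the axis at about (0.589, 0.204).
- **Hub:** its offset in the hand is 0.1 mm.
- **Yaw:** the hub and the drive end match.

I'll position over the shaft.

>>> {"method": "move_arm", "body": {"commands": "0.2 2 1.5 0 0 0 0;0.2 2.5 2 0 0 0 0;0.2 1.47 1.03 0 0 0 0;0.2 0 0 0 0 0 0;0.2 0 0 0 0 0 0;0.2 0 0 1.5 0 0 0;0.2 0 0 1.5 0 0 0;0.2 0 0 1 0 0 0;0.2 0 0 0.5 0 0 0;0.2 0 0 0 0 0 0;0.2 0 0 0 0 0 0;0.2 0 0 0 0 0 0"}}

```text
t: 31.7
eef_pos: [0.5892, 0.2056, 0.1953]
tool_rot: [-0.0, 0.998, 0.066, 0.001]
contact_force: [0.4, -0.2, -0.9]
gripper_width: 0.263
```

>>> {"method": "move_arm", "body": {"commands": "0.2 -0.04 0.16 0 0 0 0;0.2 0 0 0 0 0 0;0.2 0 0 0 0 0 0;0.2 0 0 0 0 0 0"}}

```text
t: 32.03
eef_pos: [0.5888, 0.2035, 0.1947]
tool_rot: [-0.0, 0.998, 0.066, 0.0]
contact_force: [0.3, 0.6, -0.9]
gripper_width: 0.264
```

>>> {"method": "move_arm", "body": {"commands": "0.2 0 0 0.3 0 0 0;0.2 0 0 0.2 0 0 0;0.2 0 0 0 0 0 0"}}

```text
t: 32.28
eef_pos: [0.5883, 0.2034, 0.1886]
tool_rot: [0.0, 0.998, 0.066, -0.001]
contact_force: [-0.4, -0.4, -0.9]
gripper_width: 0.269
```

>>> {"method": "move_arm", "body": {"commands": "0.2 0.06 -0.04 0 0 0 0;0.2 0 0 0.1 0 0 0;0.2 0 0 0.1 0 0 0;0.2 0 0 0 0 0 0"}}

```text
t: 32.62
eef_pos: [0.5891, 0.204, 0.1871]
tool_rot: [0.0, 0.998, 0.066, -0.0]
contact_force: [1.3, 0.2, -1.0]
gripper_width: 0.266
```

>>> {"method": "move_arm", "body": {"commands": "0.2 0 0 0.1 0 0 0;0.2 0 0 0.1 0 0 0;0.2 0 0 0 0 0 0"}}

```text
t: 32.87
eef_pos: [0.5891, 0.2042, 0.1852]
tool_rot: [-0.0, 0.998, 0.066, -0.0]
contact_force: [-0.3, 0.4, -1.7]
gripper_width: 0.266
```

>>> {"method": "move_arm", "body": {"commands": "0.2 0 0 0.1 0 0 0;0.2 0 0 0.1 0 0 0;0.2 0 0 0 0 0 0"}}

```text
t: 33.12
eef_pos: [0.589, 0.2042, 0.1831]
tool_rot: [-0.0, 0.998, 0.066, -0.0]
contact_force: [-0.4, 0.9, -1.8]
gripper_width: 0.264
```

>>> {"method": "move_arm", "body": {"commands": "0.2 0 0 0.1 0 0 0;0.2 0 0 0.1 0 0 0;0.2 0 0 0 0 0 0"}}

```text
t: 33.37
eef_pos: [0.589, 0.2041, 0.1811]
tool_rot: [-0.0, 0.998, 0.066, -0.0]
contact_force: [-0.4, 0.5, -1.7]
gripper_width: 0.265
```

It's sliding on freely, 8 mm below the tip with no force. I'll continue to home at TCP z of about 0.169.

>>> {"method": "move_arm", "body": {"commands": "0.2 0 0 0.15 0 0 0;0.2 0 0 0.15 0 0 0;0.2 0 0 0.15 0 0 0;0.2 0 0 0 0 0 0"}}

```text
t: 33.7
eef_pos: [0.5891, 0.204, 0.1765]
tool_rot: [0.0, 0.998, 0.066, -0.0]
contact_force: [0.2, 1.5, -1.1]
gripper_width: 0.269
```

>>> {"method": "move_arm", "body": {"commands": "0.2 0 0 0.15 0 0 0;0.2 0 0 0.15 0 0 0;0.2 0 0 0.1 0 0 0;0.2 0 0 0 0 0 0"}}

```text
t: 34.03
eef_pos: [0.5891, 0.204, 0.1726]
tool_rot: [0.0, 0.998, 0.066, -0.0]
contact_force: [-0.5, 1.0, -1.2]
gripper_width: 0.266
```

>>> {"method": "move_arm", "body": {"commands": "0.2 0 0 0.1 0 0 0;0.2 0 0 0.1 0 0 0;0.2 0 0 0.1 0 0 0;0.2 0 0 0 0 0 0"}}

```text
t: 34.37
eef_pos: [0.5891, 0.204, 0.1696]
tool_rot: [0.0, 0.998, 0.066, -0.0]
contact_force: [-0.5, 1.3, -1.8]
gripper_width: 0.264
```

>>> {"method": "move_arm", "body": {"commands": "0.2 0 0 0.05 0 0 0;0.2 0 0 0.05 0 0 0;0.2 0 0 0 0 0 0"}}

```text
t: 34.62
eef_pos: [0.5892, 0.2041, 0.169]
tool_rot: [-0.0, 0.998, 0.066, 0.0]
contact_force: [0.1, 1.5, 0.7]
gripper_width: 0.263
```

>>> {"method": "move_arm", "body": {"commands": "0.2 0 0 0.05 0 0 0;0.2 0 0 0.05 0 0 0;0.2 0 0 0 0 0 0;0.2 0 0 0 0 0 0"}}

```text
t: 34.95
eef_pos: [0.5896, 0.2042, 0.1689]
tool_rot: [-0.0, 0.998, 0.066, 0.001]
contact_force: [-2.8, 0.3, 6.1]
gripper_width: 0.262
```

The shoulder contact came at z = 0.1689, the predicted home. I'll release, retreat and check.

>>> {"method": "move_arm", "body": {"commands": "0.3 0 0 0 0 0 0;0.4 0 0 0 0 0 0;0.5 0 0 0 0 0 0;0.6 0 0 0 0 0 0;0.6 0 0 0 0 0 0;0.6 0 0 -1 0 0 0;0.6 0 0 -2.5 0 0 0;0.6 0 0 -3 0 0 0;0.6 -2 0 -2 0 0 0;0.6 -3 0 0 0 0 0;0.6 -2 0 0 0 0 0;0.6 0 0 0 0 0 0"}}

```text
t: 35.95
eef_pos: [0.5165, 0.195, 0.2542]
tool_rot: [0.0, 0.998, 0.067, -0.0]
contact_force: [-0.7, -0.4, 0.0]
gripper_width: 0.599
```

>>> {"method": "move_arm", "body": {"commands": "0.6 -1.5 0 0 0 0 0;0.6 0 0 0 0 0 0;0.6 0 0 0 0 0 0;0.6 0 0 0 0 0 0;0.6 0 0 0 0 0 0;0.6 0 0 0 0 0 0"}}

```text
t: 36.45
eef_pos: [0.5056, 0.1929, 0.2527]
tool_rot: [-0.0, 0.998, 0.065, -0.0]
contact_force: [0.1, -0.0, 0.4]
gripper_width: 0.6
```

```bash
python3 - <<'E'
from h import *
p,r=st(); i,K,M=cam("wrist"); j,K2,M2=cam("scene"); t,K3,M3=cam("top")
print("pred hub top",proj(K,M,[.5894,.204,.1805]),"knob",proj(K,M,[.5894+.079*.991,.204+.079*.13,.1985]))
u,v=proj(K2,M2,[.6,.2,.1]).astype(int)
a=cv2.resize(i,(480,360)); b=cv2.resize(j[v-50:v+50,u-45:u+45],(320,356),interpolation=3); b=np.vstack([b,np.zeros((4,320,3),np.uint8)])
save(np.vstack([np.hstack([a,b]),np.hstack([cv2.resize(t,(312,234)),cv2.resize(i[0:200,150:410],(304,234)),np.zeros((234,184,3),np.uint8)])]),"fin.png")
E
```

```text
t 36.45 p [0.5056 0.1929 0.2527] F [ 0.1 -0.   0.4] w 0.6
[[ 0.991  0.131 -0.   ]
 [ 0.131 -0.991  0.   ]
 [-0.    -0.    -1.   ]]
pred hub top [272.97861012  92.71360026] knob [272.40331425 -80.2607166 ]
```

View pics/fin.png

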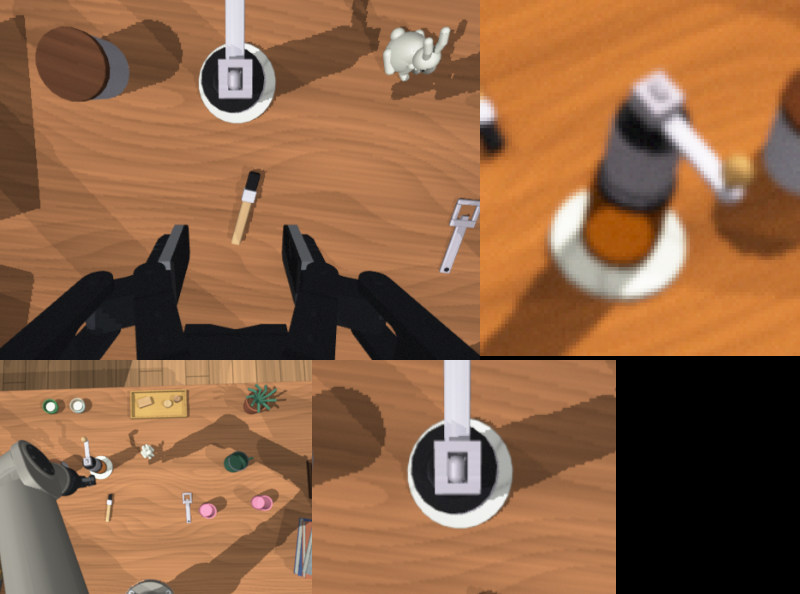

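The pictures show the mill stacked upright on the coaster. The drive end fills the crank's slot, the arm is level, the gripper is clear, and the other objects are where they were.

```bash
python3 -c "
from station import bot
print(bot.hand_in())"
```

```text
the job is handed in; nothing more can be done
None
```

The coffee mill is back together on the marble coaster, built in the order you asked, and I let go of each part before fetching the next. I handed it in at about 36.5 s of the 138 s allowed; the hand-in gave no verdict.

| Part | Evidence it is home |
|---|---|
| Jar | Set down on first contact, about 1–2 mm from the coaster's centre |
| Mill body | Flange touched the jar at tool height 0.118 m (predicted 0.1177 m) |
| Lid | Touched the hopper rim at 0.1522 m (predicted 0.152 m) |
| Crank | Slid on freely and stopped on the shoulder at 0.1689 m (predicted 0.1689 m) |

- **Forces:** the highest wrist force I read was about 12 N, while gripping the mill body. I only read it at the end of each move.
- **Last pictures:** the stack stands upright, the drive end fills the crank's slot, and the gripper is clear. The mug, hare, canister, opener and brush look unmoved by eye; I did not measure them.
- **One disagreement:** two wrist-camera readings of the lid's position in the hand differed by about 2.5 mm. I aimed between them and watched the force on the way down, and the lid went on without touching anything before the rim.

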